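# Point out the bearing cap without a seal, then the loose seal for it

### The arm

A 7-joint arm with a two-finger parallel gripper is mounted at the origin on a cart in front of the work surface, level with it; the furniture and walls round the work are solid. World frame = base frame: x ahead of the robot, y to its left, z up, the work surface at z = 0. Lengths are in m, angles in rad, forces in N, time in s.
With the tool pointing down it reaches from about 0.425 to 0.95 m from the base axis. Payload 16.7 kg.
Tool frame: the origin (TCP) lies at the very end of the fingers, on their centre line; the grasp point (between the pads) lies 19 mm behind it (bot.grip_point_offset is the distance from the TCP to the grasp point, in m); y points along the fingers, x is the direction in which the jaws open and shut, and the axes are right-handed (so a half turn about y gives the same grasp; the last joint's range is limited). The gripper opens to 94 mm and grips with 3 to 60 N. Pads are 16 mm wide; open, the fingers measure 119 mm over their backs; the gripper's body (75 mm by 177 mm) begins 78 mm behind the grasp point.
Start: joints at [-1.262, 0.426, 0.074, 1.606, -0.034, 1.111, -0.067], TCP at [0.299, 0.605, 0.175] pointing down, gripper open.
Joint ranges: [-2.85, 2.85], [-0.5, 2.14], [-1.23, 1.37], [0.21, 2.46], [-1.02, 4.16], [0.16, 2.05], [-2.73, 2.73]. Speed limits (rad/s): [1.89, 1.89, 2.39, 2.39, 3.01, 3.01, 3.01].

### API

Orientations are given as a unit quaternion [x, y, z, w].
In Python, from plant import bot gives the robot as it stands.
- The arm moves only by the shell command python3 -m inch 'ROWS' [FORCE]. ROWS is JSON, a list of rows, each a list of 5 numbers: the shift along the tool's x, y, z normalised to -1 to 1, where 1 is 0.2 m, then the turn about the tool's y normalised to -1 to 1, where 1 is pi/4 rad, then the opening in per cent of the stroke, from 0 (shut) to 100 (fully open). In form: [[x, y, z, twist, hand], ...]. A call has 1 to 5 rows; each row is the pose to reach, as a shift and turn from the pose measured when the call began, along the tool's axes at that moment; what a row does not reach only later rows make up. A row lasts 1/8 s, in which the tool goes at most 62.5 mm and 10.7 degrees, less where a joint would pass 70% of its speed; a pose out of reach is approached as far as the arm can. A call with a number of a shift or a turn outside -1 to 1 is refused whole. A call with a gripper value outside its range is refused whole. The fingers move at their own pace and stop on an object; FORCE is the grip in N (left out, the last holds). Time passes only in rows, so rows that repeat a pose let the fingers close. It gives the time, the measured TCP pose, the force and the opening at its end, in the units of the state.
- bot.get_obs(): the state, without advancing time (a new reading comes with each control period).
- bot.grab_frame(name): name is "scene" or "top" or "wrist"; returns the picture (384x512x3 uint8, red, green, blue); there is no depth.
- bot.camera_params(name): a dict with "fx", "fy", "cx", "cy" (pixels), "distortion" ([k1, k2, p1, p2, k3] as OpenCV has them; the pictures are not rectified), "R" (3x3) and "t" (3): a world point X has camera coordinates R X + t. Camera axes: x right, y down, z forward; pixel columns grow to the right and rows downward; lengths in m; the calibration is good to about 2 mm. A picture is of the moment at which its call begins: read the wrist's pose just before it. camera_params takes no time and is no camera call; for the wrist camera it gives the pose at the moment of the call.
- bot.close_job(): hands the job in, once; it reports no verdict.
The state is a dict: "t": time; "qpos": joint angles; "qd": joint speeds; "joint_efforts": joint torques, N m; "position": TCP position; "orientation": TCP orientation; "wrist_force": force on the tool from outside, world axes, zero at the start; "torque": the same for the moment, N m; "opening": opening from 0.0 (shut) to 1.0 (fully open).
Only numpy, scipy, OpenCV 4.12 (cv2) and the standard library are available. Lean on these libraries where they do the work, as an engineer would, in place of code of your own. Each camera call takes 0.05 s, during which the arm holds its last target.

### The job

One of the three aluminium bearing caps is missing its black O-ring. Show your workmate: point with the fingertips at the bare cap, holding them about three centimetres above its middle for two seconds, then raise the hand well clear and point in the same way at the middle of the loose O-ring on the bench that belongs in it, and finish while still pointing there. Touch none of the parts, and do not point at, or pass low over, the other two caps, the ball bearing or the tape roll.

Things in the scene. Friction and masses are not known exactly. Their poses are not given: they have to be found in the camera images.
- bare_cap_top (a point): square aluminium bearing cap, 64 x 64 mm, lying flat; flange top 16 mm above the bench, with a round recess 43 mm across in it, a hub 22 mm across in the middle and four dark screws at the corners. Its recess is EMPTY: bare metal all round the hub. This point is the centre of the hub's top, 20 mm above the bench; z up.
- sealed_cap_1_top (a point): square aluminium bearing cap, 64 x 64 mm, lying flat; flange top 16 mm above the bench, with a round recess 43 mm across in it, a hub 22 mm across in the middle and four dark screws at the corners. A black O-ring sits in its recess. This point is the centre of the hub's top, 20 mm above the bench; z up.
- sealed_cap_2_top (a point): square aluminium bearing cap, 64 x 64 mm, lying flat; flange top 16 mm above the bench, with a round recess 43 mm across in it, a hub 22 mm across in the middle and four dark screws at the corners. A black O-ring sits in its recess. This point is the centre of the hub's top, 20 mm above the bench; z up.
- spare_ring_top (a point): loose black rubber O-ring lying flat on the bench, 41 mm across, 8 mm thick. This point is the centre of the ring (over its hole) level with its top, 8 mm above the bench; z up.
- ball_bearing_top (a point): bystander: light grey ball bearing lying flat, 38 mm across, 11 mm high. This point is the centre of the top, 11 mm above the bench; z up.
- tape_roll_top (a point): bystander: roll of black tape on a tan core lying flat, 58 mm across, 19 mm high. This point is the centre of the top, 19 mm above the bench; z up.
Not all that is in view belongs to the job. Leave any red look-alike of the part that bears spare_ring_top alone.

How it is judged:
On the way, in this order (a step that is already met when the one before it is completed fails the run):
1. the fingertips point at the middle of the bare cap for 1.5 s (horizontal distance between the grasp point and bare_cap_top below 0.025 m and z of the grasp point in the frame of bare_cap_top between 0.02 and 0.09 m), for 1.5 s.
2. then they point at the middle of the loose O-ring for 1.5 s (horizontal distance between the grasp point and spare_ring_top below 0.025 m and z of the grasp point in the frame of spare_ring_top between 0.02 and 0.09 m), for 1.5 s.
At the end, for the whole second after the job is handed in: The grasp point (some 2 cm behind the fingertips) is within 25 mm of the loose O-ring's axis and 20 to 90 mm above its top, touching nothing; caps, O-ring, bearing and tape roll are within 6 mm of where they started (all of step 2 and distance of each of sealed_cap_1_top, bare_cap_top, sealed_cap_2_top, spare_ring_top, ball_bearing_top, tape_roll_top from where it was at the start of the episode below 0.006 m).
It fails at once if a cap, the O-ring, the bearing or the tape roll is touched (over 0.5 N) (contact force between any of the fingers, the arm and sealed_cap_1 above 0.5 N or contact force between any of the fingers, the arm and bare_cap above 0.5 N or contact force between any of the fingers, the arm and sealed_cap_2 above 0.5 N or contact force between any of the fingers, the arm and spare_ring above 0.5 N or contact force between any of the fingers, the arm and ball_bearing above 0.5 N or contact force between any of the fingers, the arm and tape_roll above 0.5 N).
It fails at once if a cap, the O-ring, the bearing or the tape roll is shifted or lifted by over 8 mm (distance of any of sealed_cap_1_top, bare_cap_top, sealed_cap_2_top, spare_ring_top, ball_bearing_top, tape_roll_top from where it was at the start of the episode above 0.008 m).
It fails at once if the hand points at or passes low over a wrong part (grasp point within 20 mm of its axis and under 80 mm above it) ((horizontal distance between the grasp point and sealed_cap_1_top below 0.02 m and z of the grasp point in the frame of sealed_cap_1_top below 0.08 m) or (horizontal distance between the grasp point and sealed_cap_2_top below 0.02 m and z of the grasp point in the frame of sealed_cap_2_top below 0.08 m) or (horizontal distance between the grasp point and ball_bearing_top below 0.02 m and z of the grasp point in the frame of ball_bearing_top below 0.08 m) or (horizontal distance between the grasp point and tape_roll_top below 0.02 m and z of the grasp point in the frame of tape_roll_top below 0.08 m)).
It also fails if it takes over 48 s, if anything falls off the work surface, if the arm or the gripper's body presses on something with over 40 N, if the wrist force passes 120 N, or if a joint passes its speed limit or range.

## Working session

There is one attempt and no reset: what is moved stays moved. The work goes in short steps, Python scripts to look and compute and a shell command to move; the robot and the scene stay as the last step left them, time stands still between calls to the robot, and variables do not carry over. Pictures are saved under pics/ and viewed, and the job is handed in when it is done.

```bash
mkdir -p pics
cat > h.py <<'E'
import numpy as np, cv2
from plant import bot
def snap(n,f):
    im=bot.grab_frame(n); cv2.imwrite('pics/'+f+'.png',im[:,:,::-1]); return im
def ray(cp,u,v,z):
    K=np.array([[cp['fx'],0,cp['cx']],[0,cp['fy'],cp['cy']],[0,0,1.]])
    n=cv2.undistortPoints(np.array([[[u,v]]],float),K,np.array(cp['distortion'],float))[0,0]
    R=np.array(cp['R']);t=np.array(cp['t'])
    d=R.T@np.array([n[0],n[1],1]);c=-R.T@t
    return c+d*(z-c[2])/d[2]
E
python3 - <<'E'
from h import *
o=bot.get_obs();print(o['t'],o['position'],o['orientation'],bot.grip_point_offset)
for n in ['scene','top']:
    im=snap(n,n+'0'); cv2.imwrite('pics/'+n+'0b.png',cv2.resize(im[:,:,::-1],(800,600),interpolation=cv2.INTER_CUBIC))
    cp=bot.camera_params(n); print(n,-np.array(cp['R']).T@cp['t'])
E
```

```text
0.0 [0.29874178 0.60473264 0.17425698] [ 0.60087276  0.37281753 -0.37358271 -0.60032906] 0.0188
scene [-0.10996416 -0.43538831  0.44105149]
top [0.35892021 0.00371316 0.95956703]
```

View pics/top0b.png

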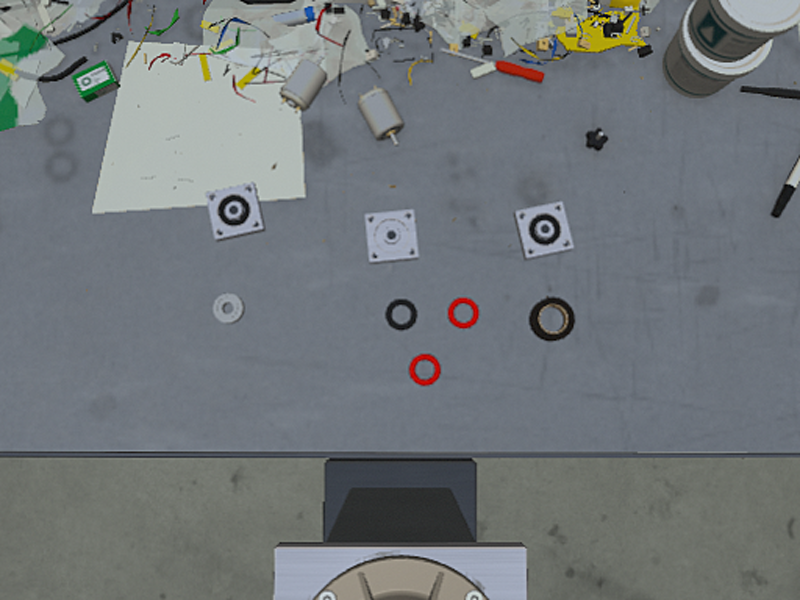

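View pics/scene0b.png

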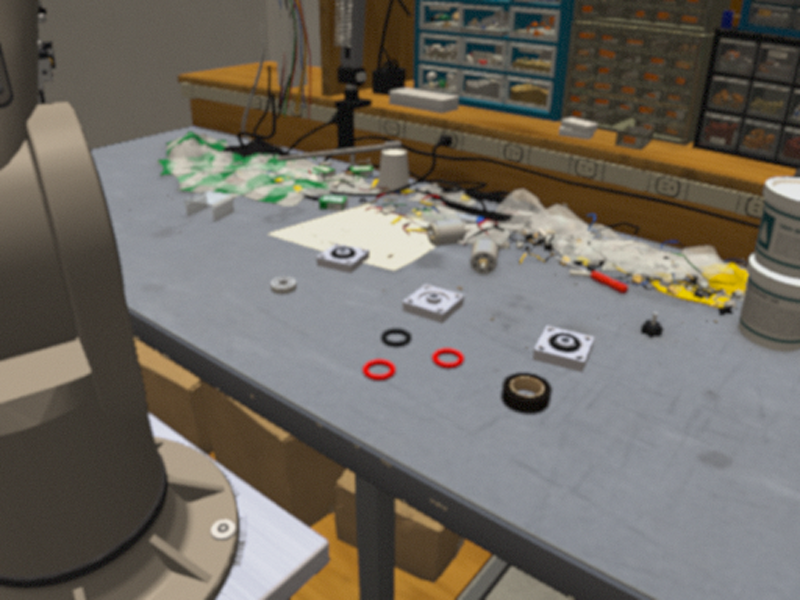

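The bare cap is the middle one, at about (391,236) in the enlarged top view. The black ring is at (401,314), with red look-alikes at (463,313) and (425,370). The scene view agrees, with the cap at (433,298) and the ring at (396,338).

Run:
```python
from h import *
from scipy.spatial.transform import Rotation as Ro
P={}
for cam,L in dict(top=dict(bare=(391,236,.02),ring=(401,314,.005),s1=(234,210,.018),s2=(545,229,.018),bb=(228,308,.011),tape=(552,319,.019),red1=(463,313,.005),red2=(425,370,.005)),scene=dict(bare=(434,298,.02),ring=(396,338,.005),s1=(343,253,.018),s2=(565,342,.018),bb=(283,284,.008),tape=(526,383,.019))).items():
    cp=bot.camera_params(cam)
    for k,(u,v,z) in L.items():
        print(cam,k,ray(cp,(u+.5)*.64-.5,(v+.5)*.64-.5,z).round(4))
o=bot.get_obs();M=Ro.from_quat(o['orientation']).as_matrix();print(M.round(3))
im=cv2.imread('pics/top0.png');cv2.imwrite('pics/crop.png',cv2.resize(im[130:250,130:380],(750,360),interpolation=cv2.INTER_CUBIC))
```

```text
top bare [0.5419 0.0155 0.02  ]
top ring [0.4418 0.002  0.005 ]
top s1 [0.5755 0.2203 0.018 ]
top s2 [ 0.5529 -0.1855  0.018 ]
top bb [0.4479 0.2253 0.011 ]
top tape [ 0.435  -0.1921  0.019 ]
top red1 [ 0.4435 -0.0787  0.005 ]
top red2 [ 0.3695 -0.0293  0.005 ]
scene bare [0.5388 0.01   0.02  ]
scene ring [ 4.402e-01 -4.000e-04  5.000e-03]
scene s1 [0.5733 0.2169 0.018 ]
scene s2 [ 0.5524 -0.1861  0.018 ]
scene bb [0.4481 0.2244 0.008 ]
scene tape [ 0.4405 -0.1902  0.019 ]
[[ 0.443 -0.    -0.897]
 [ 0.897 -0.001  0.443]
 [-0.001 -1.    -0.   ]]
```

View pics/crop.png

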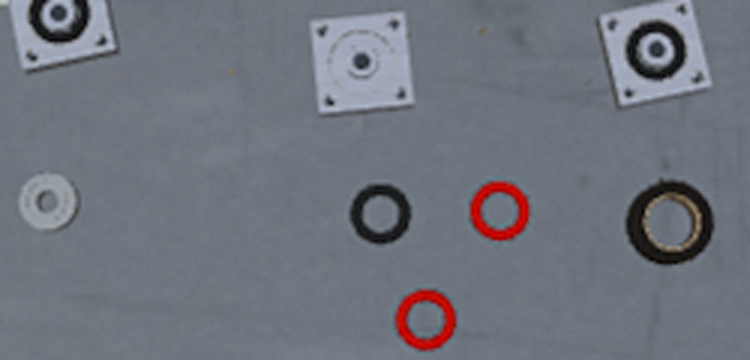

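Both cameras agree to within about 5 mm: bare cap at about (0.541, 0.013) and ring at about (0.4415, 0.001). I'll raise the hand, travel high with the fingers shut, then descend.

```bash
python3 -m inch '[[0,-0.4,0,0,0],[-0.4,-0.4,-0.45,0,0],[-0.8,-0.4,-0.95,0,0],[-0.8,-0.4,-0.95,0,0],[-0.8,-0.4,-0.95,0,0]]'
python3 -m inch '[[-0.25,0,-0.3,0,0],[-0.5,0,-0.6,0,0],[-0.8,0,-0.9,0,0],[-0.8,0,-0.9,0,0],[-0.8,0,-0.9,0,0]]'
cat >> h.py <<'E'
from scipy.spatial.transform import Rotation as Ro
def to(x,y,z):
    o=bot.get_obs();M=Ro.from_quat(o['orientation']).as_matrix();p=np.array(o['position'])
    print('t',o['t'],p.round(4),'opening',o['opening'],'tooly',M[:,1].round(3),'units',((M.T@(np.array([x,y,z])-p))/.2).round(3), 'q7',np.round(o['qpos'],2))
E
python3 -c "
from h import *
to(.541,.013,.2)"
```

```text
t: 0.72
position: [0.3988, 0.3752, 0.2545]
orientation: [0.601, 0.373, -0.374, -0.6]
wrist_force: [1.3, 0.1, 0.2]
opening: 0.506
t: 1.35
position: [0.4903, 0.1477, 0.2549]
orientation: [0.602, 0.371, -0.372, -0.601]
wrist_force: [-0.0, 0.5, 0.7]
opening: 0.008
t 1.35 [0.4903 0.1477 0.2549] opening 0.008069738547877238 tooly [-0.    -0.002 -1.   ] units [-0.488  0.275 -0.528] q7 [-0.75  0.08  0.36  1.88 -0.03  1.18  0.72]
```

```bash
python3 -m inch '[[-0.15,0,-0.15,0,0],[-0.35,0,-0.35,0,0],[-0.49,0.1,-0.53,0,0],[-0.49,0.2,-0.53,0,0],[-0.49,0.27,-0.53,0,0]]'
python3 -c "
from h import *
to(.541,.013,.05)
snap('wrist','w1');snap('scene','s1')
cp=bot.camera_params('wrist')
for p in [(.541,.013,.02),(.4415,.001,.008)]:
    print(cv2.projectPoints(np.array([p]),cv2.Rodrigues(np.array(cp['R']))[0],np.array(cp['t']),np.array([[cp['fx'],0,cp['cx']],[0,cp['fy'],cp['cy']],[0,0,1]]),np.array(cp['distortion']))[0])"
```

```text
t: 1.98
position: [0.5407, 0.0129, 0.1999]
orientation: [0.602, 0.371, -0.372, -0.602]
wrist_force: [0.0, -0.0, 0.2]
opening: 0.003
t 1.975 [0.5407 0.0129 0.1999] opening 0.00337036254734854 tooly [-0.001 -0.002 -1.   ] units [ 0.003  0.749 -0.002] q7 [-0.56  0.19  0.48  1.9  -0.1   1.07  1.07]
[[[257.21614747 169.31833053]]]
[[[214.4590007  103.83503543]]]
```

View pics/w1.png

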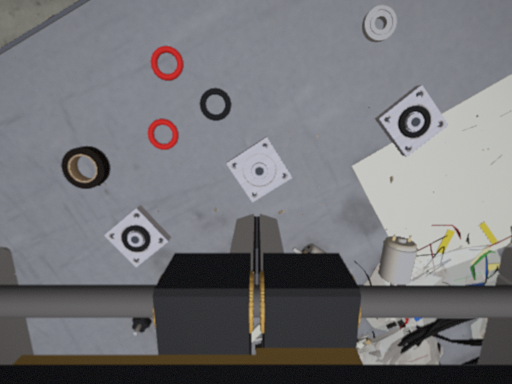

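View pics/s1.png

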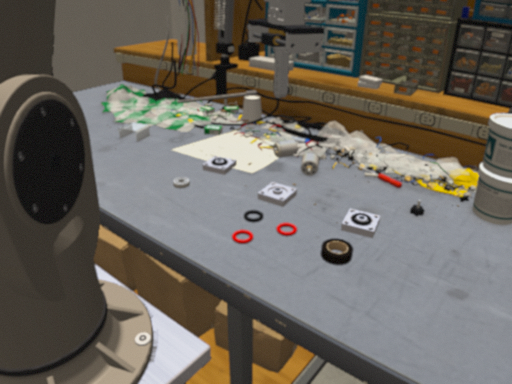

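The wrist picture shows the bare hub at (259,170) where (257,169) was predicted, and the ring at (215,104) where (214,104) was predicted. That confirms both positions to about 3 mm, so I'll descend over the cap and hold.

```bash
python3 -m inch '[[0,0.2,0,0,0],[0,0.4,0,0,0],[0,0.6,0,0,0],[0,0.7,0,0,0],[0,0.75,0,0,0]]'
python3 -c "
from h import *
to(.541,.013,.05); snap('scene','s2')"
for i in 1 2 3; do :; done
python3 -m inch '[[0,0,0,0,0],[0,0,0,0,0],[0,0,0,0,0],[0,0,0,0,0],[0,0,0,0,0]]'
python3 -m inch '[[0,0,0,0,0],[0,0,0,0,0],[0,0,0,0,0],[0,0,0,0,0],[0,0,0,0,0]]'
python3 -m inch '[[0,0,0,0,0],[0,0,0,0,0],[0,0,0,0,0],[0,0,0,0,0],[0,0,0,0,0]]'
python3 -m inch '[[0,0,0,0,0],[0,0,0,0,0],[0,0,0,0,0]]'
python3 -c "
from h import *
to(.4415,.001,.2)"
```

```text
t: 2.7
position: [0.5396, 0.014, 0.0492]
orientation: [-0.601, -0.371, 0.373, 0.601]
wrist_force: [0.2, 0.6, 1.1]
opening: 0.006
t 2.7 [0.5396 0.014  0.0492] opening 0.005715994991404256 tooly [-0.003 -0.002 -1.   ] units [-0.001 -0.004 -0.008] q7 [-0.49  0.39  0.42  2.04 -0.23  0.76  1.18]
t: 3.38
position: [0.5395, 0.0139, 0.0488]
orientation: [-0.601, -0.371, 0.373, 0.601]
wrist_force: [-0.0, -0.1, -0.5]
opening: 0.002
t: 4.0
position: [0.5395, 0.0138, 0.0488]
orientation: [-0.601, -0.371, 0.373, 0.601]
wrist_force: [0.1, 0.9, 0.2]
opening: 0.007
t: 4.62
position: [0.5395, 0.0138, 0.0488]
orientation: [-0.601, -0.371, 0.373, 0.601]
wrist_force: [0.1, -0.4, -0.1]
opening: 0.007
t: 5.0
position: [0.5395, 0.0138, 0.0488]
orientation: [-0.601, -0.371, 0.373, 0.601]
wrist_force: [0.1, 0.6, 0.2]
opening: 0.004
t 5.0 [0.5395 0.0138 0.0488] opening 0.00380033436122456 tooly [-0.003 -0.002 -1.   ] units [-0.278 -0.754  0.411] q7 [-0.49  0.39  0.42  2.04 -0.23  0.76  1.18]
```

View pics/s2.png

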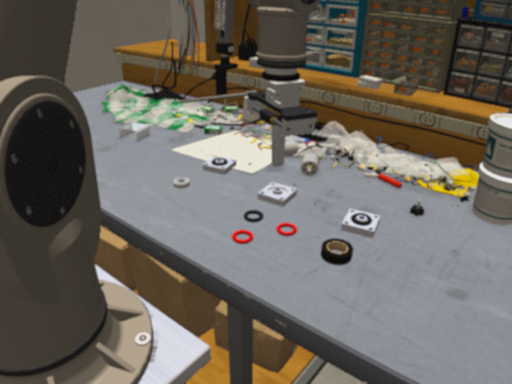

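The fingertips at (278,165) hang just above the bare cap's hub at (278,190), and they held there for 2.3 s. Next I'll raise the hand, go over to the ring and descend.

```bash
python3 -m inch '[[0,-0.25,0,0,0],[0,-0.5,0,0,0],[0,-0.75,0,0,0],[-0.14,-0.75,0.2,0,0],[-0.28,-0.75,0.41,0,0]]'
python3 -m inch '[[0,0,0,0,0]]'
python3 -c "
from h import *
to(.4415,.001,.04)"
```

```text
t: 5.62
position: [0.4407, 0.0003, 0.1993]
orientation: [0.601, 0.371, -0.373, -0.601]
wrist_force: [-0.1, 0.3, 1.3]
opening: 0.005
t: 5.75
position: [0.4382, -0.0, 0.1995]
orientation: [-0.601, -0.371, 0.373, 0.602]
wrist_force: [0.9, 0.7, 0.2]
opening: 0.005
t 5.75 [ 0.4382 -0.      0.1995] opening 0.004824063643611126 tooly [-0.003 -0.    -1.   ] units [ 0.013  0.798 -0.014] q7 [-0.62 -0.02  0.48  2.1   0.01  1.06  0.96]
```

```bash
python3 -m inch '[[0.01,0.2,-0.01,0,0],[0.01,0.4,-0.01,0,0],[0.01,0.6,-0.01,0,0],[0.01,0.72,-0.01,0,0],[0.01,0.79,-0.01,0,0]]'
python3 -m inch '[[0,0,0,0,0],[0,0,0,0,0],[0,0,0,0,0],[0,0,0,0,0],[0,0,0,0,0]]'
python3 -c "
from h import *
to(.4415,.001,.04)
for n in ['scene','wrist','top']: snap(n,n+'3')
a=cv2.imread('pics/scene3.png');b=cv2.imread('pics/wrist3.png')
cv2.imwrite('pics/c3.png',np.hstack([cv2.resize(a[110:290,180:380],(400,360)),cv2.resize(b,(400,300))[:300].copy() if 0 else cv2.resize(b,(400,360))]))"
```

```text
t: 6.38
position: [0.4405, 0.0007, 0.0404]
orientation: [-0.601, -0.371, 0.373, 0.602]
wrist_force: [0.6, -0.1, 0.6]
opening: 0.005
t: 7.0
position: [0.4407, 0.0008, 0.0407]
orientation: [-0.601, -0.371, 0.373, 0.602]
wrist_force: [0.0, -0.4, 0.7]
opening: 0.006
t 7.0 [0.4407 0.0008 0.0407] opening 0.00635019873310983 tooly [-0.003 -0.001 -1.   ] units [ 0.003  0.003 -0.003] q7 [-0.56  0.26  0.47  2.26 -0.18  0.67  1.15]
```

View pics/c3.png

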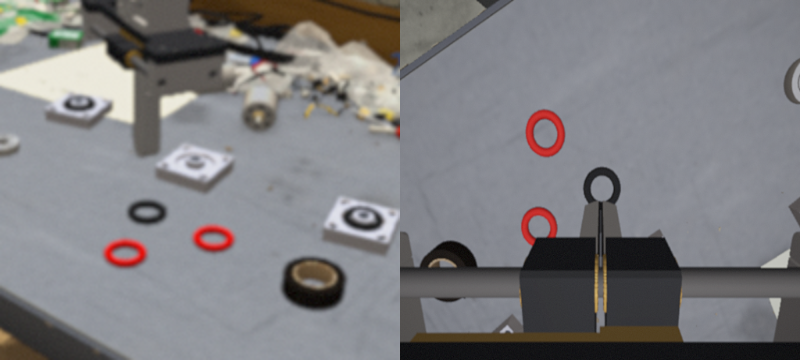

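In the crops, the fingertips at (147,155) hang straight above the black ring at (147,212). In the wrist view they also point at the ring, at (602,188). I'll hold the rest of the time, check again and hand in.

```bash
python3 -m inch '[[0,0,0,0,0],[0,0,0,0,0],[0,0,0,0,0],[0,0,0,0,0],[0,0,0,0,0]]'
python3 -m inch '[[0,0,0,0,0],[0,0,0,0,0],[0,0,0,0,0],[0,0,0,0,0],[0,0,0,0,0]]'
python3 -m inch '[[0,0,0,0,0],[0,0,0,0,0],[0,0,0,0,0],[0,0,0,0,0],[0,0,0,0,0]]'
python3 -c "
from h import *
to(.4415,.001,.04)
print(bot.close_job())"
```

```text
t: 7.78
position: [0.4405, 0.0007, 0.0405]
orientation: [-0.601, -0.371, 0.373, 0.602]
wrist_force: [1.0, 0.2, -0.8]
opening: 0.002
t: 8.4
position: [0.4405, 0.0007, 0.0405]
orientation: [-0.601, -0.371, 0.373, 0.602]
wrist_force: [0.5, 0.2, 0.2]
opening: 0.0
t: 9.02
position: [0.4406, 0.0007, 0.0405]
orientation: [-0.601, -0.371, 0.373, 0.602]
wrist_force: [-0.6, -0.8, 0.2]
opening: 0.007
t 9.025 [0.4406 0.0007 0.0405] opening 0.00651822912612977 tooly [-0.004 -0.001 -1.   ] units [ 0.003  0.002 -0.004] q7 [-0.56  0.26  0.47  2.26 -0.18  0.67  1.15]
the job is handed in; nothing more can be done
None
```

With the fingers shut, I pointed at the middle (bare) cap from about 3 cm above its hub for 2.3 s. I then raised the hand to 0.2 m and pointed at the black O-ring from about 3 cm above it. I held that for about 2.6 s and handed the job in at t = 9.0 s, still pointing there.

- **Final position:** the fingertips were within about 1 mm of the measured ring centre. That centre itself is good to roughly 3 mm. The grasp point was about 51 mm above the ring's top.
- **Camera agreement:** the top and scene cameras differed by up to 6 mm on the two targets and the tape roll, so I used averaged positions for the targets. The wrist camera then matched those positions to about 3 mm.
- **Contact:** the wrist force stayed at noise level (no reading above 1.3 N on any axis), and the last pictures show no contact or shifted parts. I judged that by eye and did not re-measure the part positions.

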